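# Clear the coating bench: lean the panel to dry, sort the tools

### The job

Clear up after a coating test. Take the blue-coated panel out of the grey rack and lean it, centred, against the rubber rail of the drying stand, its foot in the channel behind the red lip and its blue face outward, away from the rail; put the aluminium film applicator in the blue bin and the brush in the red bin, each lying wholly inside. Leave the yellow panel and the other things on the bench where they are.

Things in the scene. Friction and masses are not known exactly. Their poses are not given: they have to be found in the camera images.
- blue_panel: Loose flat plywood panel, 9 mm thick (its x), 110 mm wide (its y), 160 mm tall (its z), 120 to 250 g; origin at the centre of its lower edge face. The +x face is coated blue, the other is bare wood. It starts upright in an end slot of the rack, its lowest edge 10 mm above the bench, top at 170 mm; nothing holds it in, it lifts straight out. Take it from above by its top edge.
- yellow_panel: A panel like the blue one but coated yellow, in the other end slot of the rack, 90 mm from the blue one. Stays where it is.
- rack: Fixed grey block, 150 (x) by 130 (y) by 40 mm high; origin at the centre of its underside. Three slots along its y, 12 mm wide and 30 mm deep (floor at z 10 mm), centred at x = -45, 0 and 45 mm; the middle one is empty. Its place and yaw vary.
- stand: Fixed steel drying stand; origin at the centre of its underside, x points from the rail to the red lip (roughly away from the robot; yaw varies). Base plate 130 (x) by 160 (y) mm, upper face at z 8 mm. Two posts of 6 mm radius at x -5 mm, y +-68 mm carry the rail; thin struts run down from them to -x.
- blue_bin: Fixed open blue bin, 130 (x) by 190 (y) by 55 mm high, walls and floor 5 mm; origin at the centre of its underside. Place varies and may be swapped with the red bin.
- red_bin: Fixed open red bin of the same size, place may be swapped with the blue bin.
- applicator: Loose aluminium film applicator lying on the bench, 120 mm long along its x, 110 to 220 g: a bar 24 mm wide (y) with its top 22 mm and underside 6 mm above its origin, and at each end a foot 15 mm long, 34 mm wide and 22 mm high. Origin at the centre of its underside.
- applicator_end (a point): Middle of the end face of the applicator at its +x, 11 mm above its underside.
- applicator_end2 (a point): Middle of the opposite end face (-x) of the applicator, 11 mm above its underside.
- brush: Loose flat coating brush lying on the bench, rigid, 140 mm long along its x, 55 to 110 g: wooden handle from x = -70 to 15 mm, 18 mm wide (y) and 14 mm high; steel ferrule x = 15 to 40 mm, 32 mm wide; black bristle block to x = 70 mm, 30 mm wide. Origin at the middle of its underside.
- brush_end (a point): Bristle end of the brush, 7 mm above its underside.
- brush_end2 (a point): Handle end of the brush, 7 mm above its underside.
- beaker: White plastic beaker, 72 mm across, 60 mm high; bystander.
- jar: Lidded jar, 68 mm across, 75 mm high; bystander.
- tape_roll: Yellow tape roll lying flat, 80 mm across, 25 mm high; bystander.
- gauge: Grey handheld gauge, 110 by 65 by 28 mm; bystander.
- can: Grey can, 60 mm across, 65 mm high; bystander.
- stand_channel (a point): Middle of the foot channel's floor: x 39, z 8 mm from the stand's origin. The channel runs along the stand's y from x = 24 mm (a ridge 6 mm high) to x = 54 mm (the red lip, 8 mm thick, 12 mm high). With the back edge of its foot at x = 24 to 45 mm, a panel leans to -x by 14 to 26 degrees on the rail; 20 degrees at x = 34 mm.
- stand_rail (a point): Middle of the level rubber rail: on its axis, x -5, z 98 mm from the stand's origin; radius 6 mm, along the stand's y. The panel's bare back rests on it.
There are look-alikes about, which are no part of the job. Several things look just like the applicator: the one meant starts farthest to the robot's right.

How it is judged:
At the end, for the whole second after the job is handed in: Blue panel's foot in the stand's channel, centred within 25 mm, square within 0.15 rad, leaning 0.17 to 0.53 rad against the rail, blue face outward; both ends of the applicator in the blue bin and of the brush in the red bin, under 50 mm above the bin's underside; all at rest (x of blue_panel in the frame of stand between 0.022 and 0.054 m and y of blue_panel in the frame of stand between -0.025 and 0.025 m and z of blue_panel in the frame of stand between 0.004 and 0.0145 m and angle between blue_panel's own z axis and vertical between 0.17 and 0.53 rad and angle between blue_panel's own x axis and vertical below 1.42 rad and angle between the y axis of blue_panel and the y axis of stand, either way round below 0.15 rad and contact force between blue_panel and stand above 0.3 N and linear speed of each of blue_panel, applicator, brush below 0.02 m/s and x of applicator_end in the frame of blue_bin between -0.064 and 0.064 m and y of applicator_end in the frame of blue_bin between -0.094 and 0.094 m and z of applicator_end in the frame of blue_bin between 0 and 0.05 m and x of applicator_end2 in the frame of blue_bin between -0.064 and 0.064 m and y of applicator_end2 in the frame of blue_bin between -0.094 and 0.094 m and z of applicator_end2 in the frame of blue_bin between 0 and 0.05 m and x of brush_end in the frame of red_bin between -0.064 and 0.064 m and y of brush_end in the frame of red_bin between -0.094 and 0.094 m and z of brush_end in the frame of red_bin between 0 and 0.05 m and x of brush_end2 in the frame of red_bin between -0.064 and 0.064 m and y of brush_end2 in the frame of red_bin between -0.094 and 0.094 m and z of brush_end2 in the frame of red_bin between 0 and 0.05 m); the robot touches nothing.
It fails at once if the yellow panel or another bystander is moved by more than 30 mm (distance of any of yellow_panel, beaker, jar, tape_roll, gauge, can from where it was at the start of the episode above 0.03 m).
It also fails if it takes over 67 s, if anything falls off the work surface, if the arm or the gripper's body presses on something with over 40 N, if the wrist force passes 120 N, or if a joint passes its speed limit or range.

### The arm

A 7-joint arm with a two-finger parallel gripper is mounted at the origin on the work surface. World frame = base frame: x ahead of the robot, y to its left, z up, the work surface at z = 0. Lengths are in m, angles in rad, forces in N, time in s.
With the tool pointing down it reaches from about 0.35 to 0.9 m from the base axis. Payload 8.1 kg.
Tool frame: the origin (TCP) lies midway between the tips of the shut fingers; the grasp point (between the pads) lies arm.tcp_to_grasp behind it (arm.tcp_to_grasp is the distance from the TCP to the grasp point, in m); z points along the fingers, y is the line along which they close (so a half turn about z gives the same grasp; the last joint's range is limited). The gripper opens to 92 mm and grips with 3 to 60 N. Pads are 19 mm wide; open, the fingers measure 130 mm over their backs; the gripper's body (75 mm by 190 mm) begins 47 mm behind the grasp point.
Start: joints at [1.062, 0.434, 0.025, 1.573, -0.012, 1.134, -0.075], TCP at [0.247, -0.574, 0.227] pointing down, gripper open.
Joint ranges: [-2.62, 2.62], [-0.44, 2.09], [-1.27, 1.32], [0.08, 2.57], [-1.32, 4.46], [0.12, 2], [-2.74, 2.74]. Speed limits (rad/s): [2.22, 2.22, 3.01, 3.01, 3.14, 3.14, 3.14].

### API

Orientations are given as a rotation vector (axis times angle).
In Python, from cell import observe, get_image, arm gives the robot as it stands. The module is installed in compiled form; this text tells all that it offers.
- The arm moves only by the tool drive_tool, never from a script. Its argument "steps" is a list of rows, each a list of 5 numbers: the closure, from 0 (fully open) to 1 (shut), then the shift along the world's x, y, z in mm, then the turn about the world's z in rad. In form: [[hand, x, y, z, roll], ...]. A call has 1 to 20 rows; each row shifts and turns the commanded pose from where the row before left it; what a row does not reach is not made up. A row lasts 1/12 s, in which the tool goes at most 41.7 mm and 7.16 degrees, less where a joint would pass 70% of its speed; a pose out of reach is approached as far as the arm can. A call with a gripper value outside its range is refused whole. The fingers move at their own pace and stop on an object; "grip_force" is the grip in N (left out, the last holds). Time passes only in rows, so rows that do not move let the fingers close. It gives the time, the measured TCP pose, the force, the opening and the grip force at its end, in the units of the state.
- observe(): the state, without advancing time (a new reading comes with each control period).
- get_image(name): name is "scene" or "side" or "wrist"; returns a dict with "image" (400x640x3 uint8, red, green, blue), "vfov" (degrees; the focal length in pixels is half the picture's height over the tangent of half this angle, whatever the lens; pixels are square), "cx", "cy" (the principal point, pixels), "xyz" and "attitude" of the camera in the world. Camera axes: x right, y down, z forward; pixel columns grow to the right and rows downward; lengths in m; the calibration is good to about 2 mm. The wrist camera is an equidistant fisheye: a pixel r from the principal point sees the ray r / f radians off the axis. A picture is of the moment at which its call begins. There is no depth.
- arm.sign_off(): hands the job in; it is judged then, once.
The state is a dict: "clock": time; "joints": joint angles; "dq": joint speeds; "joint_efforts": joint torques, N m; "position": TCP position; "ee_rot": TCP orientation; "force": force on the tool from outside, world axes, zero at the start; "ft_torque": the same for the moment, N m; "width": opening from 0.0 (shut) to 1.0 (fully open); "gripper_force": force on a finger pad.
Only numpy, scipy, OpenCV 4.12 (cv2) and the standard library are available. Lean on these libraries where they do the work, as an engineer would, in place of code of your own. Each camera call takes 0.05 s, during which the arm holds its last target. There are 200 camera calls.

## Working session

There is one attempt and no reset: what is moved stays moved. The work goes in short steps, Python scripts to look and compute and a tool call to move; the robot and the scene stay as the last step left them, time stands still between calls to the robot, and variables do not carry over. Pictures are saved under pics/ and viewed, at most 12 in all, crops included, and the job is handed in when it is done.

Besides the shell and the picture viewer there is one more tool, called after "Request:" as name([rows], argument=value, ...), one row to a line, values as JSON. drive_tool: Moves the arm, as the interface text tells. Its arguments: {"type":"object","properties":{"steps":{"type":"array"},"grip_force":{"type":"number"}},"required":["steps"]}

```bash
mkdir -p pics; cat > h.py <<'E'
import numpy as np, cv2
from cell import observe, get_image, arm
from scipy.spatial.transform import Rotation as R
def snap(name,fn=None):
    d=get_image(name)
    if fn: cv2.imwrite('pics/'+fn,d['image'][:,:,::-1])
    return d
def rot(d):
    a=np.array(d['attitude'],float)
    return a if a.shape==(3,3) else (R.from_rotvec(a).as_matrix() if a.size==3 else R.from_quat(a).as_matrix())
def ray(d,u,v,fish=False):
    f=200/np.tan(np.radians(d['vfov'])/2); x=(u-d['cx'])/f; y=(v-d['cy'])/f
    if fish:
        r=np.hypot(x,y); s=np.sinc(r/np.pi); c=np.array([x*s,y*s,np.cos(r)])
    else: c=np.array([x,y,1.])
    return rot(d)@(c/np.linalg.norm(c))
def plane(d,u,v,z,fish=False):
    r=ray(d,u,v,fish); o=np.array(d['xyz']); return (o+r*(z-o[2])/r[2])[:2]
def proj(d,p,fish=False):
    c=rot(d).T@(np.array(p)-np.array(d['xyz'])); f=200/np.tan(np.radians(d['vfov'])/2)
    if fish:
        t=np.arctan2(np.hypot(c[0],c[1]),c[2]); k=t/np.hypot(c[0],c[1]); return d['cx']+f*k*c[0],d['cy']+f*k*c[1]
    return d['cx']+f*c[0]/c[2],d['cy']+f*c[1]/c[2]
E
python3 - <<'E'
from h import *
for n in ['scene','side','wrist']:
    d=snap(n,n+'0.png'); print(n,d['xyz'],d['attitude'],d['vfov'],d['cx'],d['cy'])
    import pickle; pickle.dump(d,open(n+'0.pkl','wb'))
o=observe(); print(o, arm.tcp_to_grasp)
E
```

```text
scene [ 1.08548131 -0.58197598  0.73255872] [-2.11262981 -0.83537716  0.41335133] 47.79832848448042 317.69939830450005 198.89830109666656
side [ 0.44950635 -0.83663837  0.71630764] [-2.21258252  0.16611269 -0.05369065] 50.315330891158 325.7341623149332 206.2791500549818
wrist [ 0.3128103  -0.54504285  0.38374847] [ 2.42549368 -1.59944658 -0.22112187] 65.70646984690485 317.40843542124765 198.52007374407538
{'clock': 0.15, 'joints': array([ 1.0623895 ,  0.43504428,  0.02496294,  1.57389921, -0.01158889,
        1.13400933, -0.07509143]), 'dq': array([-0.00099543, -0.00259194, -0.00184434, -0.00264871,  0.00010953,
        0.00037446,  0.00152647]), 'joint_efforts': array([ 2.07460158e-03, -6.68260288e+01,  9.85917225e-01, -3.14696395e+01,
       -6.05029939e-02,  3.92440567e-02,  1.65383012e-04]), 'position': array([ 0.24652551, -0.57389039,  0.22613242]), 'ee_rot': array([-3.07602130e+00, -6.32771132e-01,  5.61157384e-04]), 'force': array([-0.03741031, -0.57877491, -0.60962249]), 'ft_torque': array([0.06461491, 0.0016404 , 0.00406739]), 'gripper_force': 0.0, 'width': 0.9974029853955545} 0.0188
```

View pics/scene0.png

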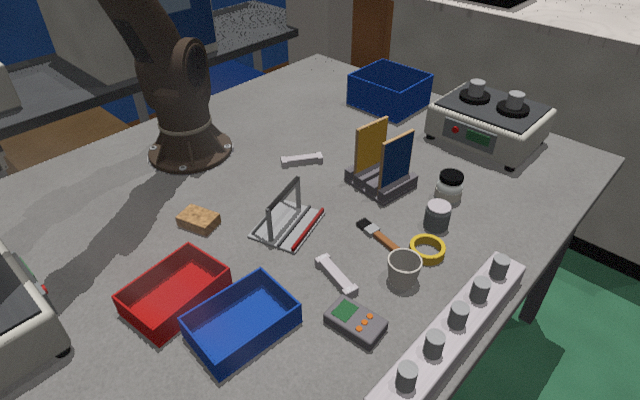

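View pics/side0.png

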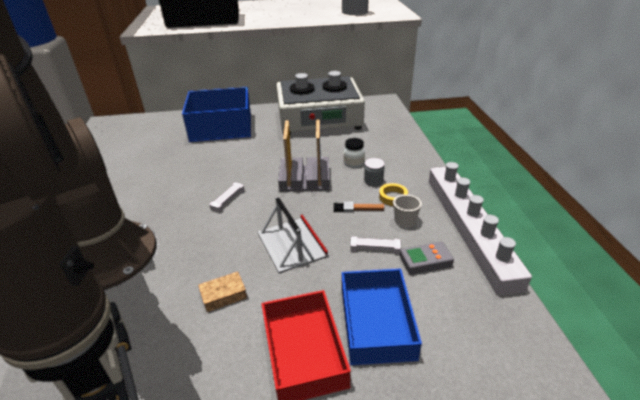

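Scene view: the red bin is at (173,292) and the blue bin at (241,322). The far blue box at (390,90) is a look-alike. The applicator candidates are at (337,273) and (302,159), the brush at (378,234), the stand at (287,215) and the rack with its panels at (382,165). The side view agrees, with the applicator at (375,243) and the brush at (358,208). Next I'll zoom in for precise pixels.

```bash
python3 - <<'E'
import cv2
a=cv2.imread('pics/scene0.png')[115:305,240:440]; cv2.imwrite('pics/c1.png',cv2.resize(a,None,fx=3,fy=3,interpolation=cv2.INTER_CUBIC))
a=cv2.imread('pics/side0.png')[110:280,245:445]; cv2.imwrite('pics/c2.png',cv2.resize(a,None,fx=3.5,fy=3.5,interpolation=cv2.INTER_CUBIC))
E
```

```text
(no output)
```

View pics/c1.png

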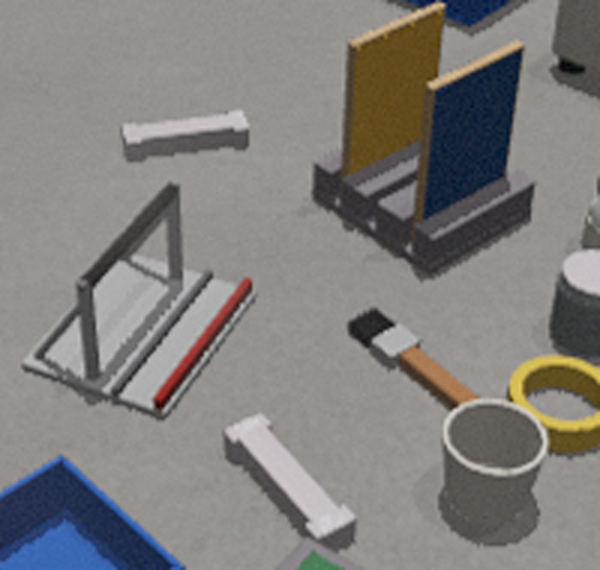

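View pics/c2.png

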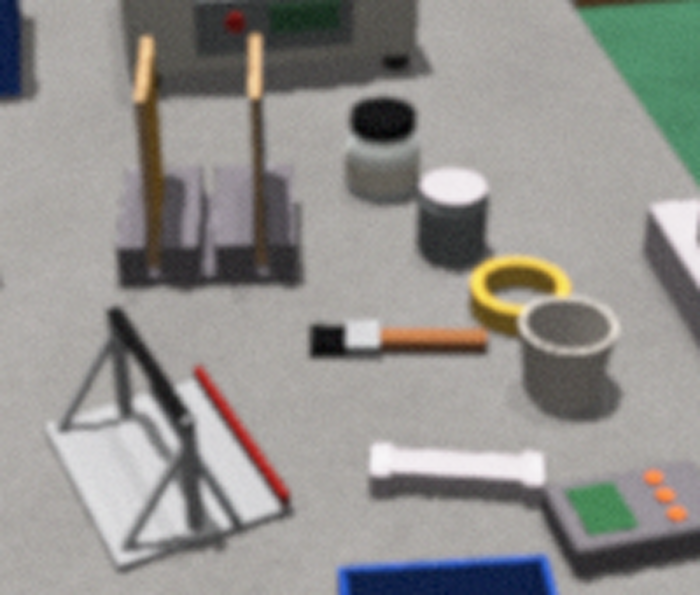

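The crops show the applicator lying from (378,455) to (545,468) in the side crop, clear of the gauge. The brush runs from (310,340) to (487,340), with its handle end near the beaker. Blue panel top-edge corners are at (428,87) and (522,45) in the scene crop. The rail runs from (82,285) to (175,187), and the lip from (160,402) to (248,282).

```bash
python3 - <<'E'
from h import *; import pickle
S=pickle.load(open('scene0.pkl','rb'));D=pickle.load(open('side0.pkl','rb'))
s=lambda u,v,z: plane(S,240+u/3,115+v/3,z); t=lambda u,v,z: plane(D,245+u/3.5,110+v/3.5,z)
np.set_printoptions(precision=4,suppress=True)
def pr(n,*p):
    for q in p: print(n,q)
    a=p[0];b=p[1];print('   mid',(a+b)/2,'len',np.linalg.norm(b-a),'ang',np.arctan2(*(b-a)[::-1]))
pr('rack panel top S',s(428,87,.17),s(522,45,.17)); pr('panel top Side(near,far mid)',t(255,97,.17),t(255,36,.17))
pr('yellow S',s(348,45,.17),s(443,6,.17))
pr('yellow side',t(145,100,.17),t(147,38,.17))
pr('rail S(top)',s(82,284,.104),s(175,185,.104)); pr('rail side',t(186,418,.104),t(115,311,.104))
pr('lip S top',s(160,402,.02),s(248,282,.02)); pr('lip side',t(286,494,.02),t(198,370,.02))
pr('appl S',s(247,425,.022),s(333,520,.022)); pr('appl side',t(370,460,.022),t(545,467,.022))
pr('brush side',t(310,337,.012),t(487,338,.012)); pr('brush S ',s(362,318,.012),s(475,400,.014))
# bins by mask corners
def q(d,p): return plane(d,p[0],p[1],.055)
bs=[q(D,p) for p in [(342,273),(407,270),(418,349),(350,350)]]
rs=[q(D,p) for p in [(263,304),(323,295),(348,379),(276,388)]]
bS=[q(S,p) for p in [(181,324),(261,271),(301,304),(222,364)]]
rS=[q(S,p) for p in [(115,295),(192,245),(231,277),(156,330)]]
for n,b in zip(['blue side','red side','blue S','red S'],[bs,rs,bS,rS]):
    b=np.array(b); print(n,b.ravel(),'c',b.mean(0),[np.linalg.norm(b[i]-b[i-1]).round(3) for i in range(4)])
E
```

```text
rack panel top S [0.5623 0.1922]
rack panel top S [0.5794 0.2985]
   mid [0.5708 0.2454] len 0.10761461578771604 ang 1.4115346572278764
panel top Side(near,far mid) [0.5603 0.1881]
panel top Side(near,far mid) [0.5735 0.2939]
   mid [0.5669 0.241 ] len 0.1066441320929135 ang 1.446107842513311
yellow S [0.4734 0.2008]
yellow S [0.4908 0.3091]
   mid [0.4821 0.2549] len 0.10973431457228029 ang 1.4115122395367337
yellow side [0.4759 0.1984]
yellow side [0.4847 0.3066]
   mid [0.4803 0.2525] len 0.10849492831448039 ang 1.4896398521129097
rail S(top) [ 0.4813 -0.1077]
rail S(top) [0.4428 0.0258]
   mid [ 0.462 -0.041] len 0.13896494853078148 ang 1.851827526023228
rail side [ 0.4768 -0.1076]
rail side [0.4378 0.0162]
   mid [ 0.4573 -0.0457] len 0.12981062989415917 ang 1.8757781985021964
lip S top [ 0.5466 -0.0968]
lip S top [0.4992 0.0508]
   mid [ 0.5229 -0.023 ] len 0.15498307344966655 ang 1.8815324312728008
lip side [ 0.5407 -0.0985]
lip side [0.4944 0.0468]
   mid [ 0.5175 -0.0258] len 0.1525614320950842 ang 1.879515191106143
appl S [ 0.6116 -0.0715]
appl S [ 0.7149 -0.0973]
   mid [ 
[... 422 characters left out ...]
.13767976162596135
blue side [ 0.5588 -0.2079  0.6973 -0.2213  0.6605 -0.4119  0.541  -0.3954] c [ 0.6144 -0.3092] [np.float64(0.188), np.float64(0.139), np.float64(0.194), np.float64(0.121)]
red side [ 0.3899 -0.2662  0.5106 -0.262   0.5275 -0.4496  0.4072 -0.4474] c [ 0.4588 -0.3563] [np.float64(0.182), np.float64(0.121), np.float64(0.188), np.float64(0.12)]
blue S [ 0.5621 -0.3916  0.5704 -0.209   0.6881 -0.2126  0.68   -0.3898] c [ 0.6251 -0.3007] [np.float64(0.118), np.float64(0.183), np.float64(0.118), np.float64(0.177)]
red S [ 0.4124 -0.4406  0.4047 -0.2607  0.5388 -0.2603  0.5405 -0.4292] c [ 0.4741 -0.3477] [np.float64(0.129), np.float64(0.18), np.float64(0.134), np.float64(0.169)]
```

Request:
drive_tool([
  [0,13,34,1,0.045],
  [0,13,34,1,0.045],
  [0,13,34,1,0.045],
  [0,13,34,1,0.045],
  [0,13,34,1,0.045],
  [0,13,34,1,0.045],
  [0,13,34,1,0.045],
  [0,13,34,1,0.045],
  [0,13,34,1,0.045],
  [0,13,34,1,0.045],
  [0,13,34,1,0.045],
  [0,13,34,1,0.045],
  [0,13,34,1,0.045],
  [0,13,34,1,0.045],
  [0,13,34,1,0.045],
  [0,13,34,1,0.045],
  [0,13,34,1,0.045],
  [0,13,34,1,0.045],
  [0,13,34,1,0.045],
  [0,0,0,0,0],
])

```text
clock: 1.82
position: [0.495, 0.0795, 0.2462]
ee_rot: [-2.526, -1.864, -0.006]
force: [-1.0, 0.1, 0.3]
width: 1.002
gripper_force: 0.0
```

```bash
cat >> h.py <<'E'
def st():
    o=observe(); M=R.from_rotvec(o['ee_rot']).as_matrix()
    print('t',round(o['clock'],2),'pos',np.round(o['position']*1000,1),'ytool',round(np.arctan2(M[1,1],M[0,1]),3),'zt',np.round(M[:,2],3),'F',np.round(o['force'],1),'w',round(o['width'],3),'g',o['gripper_force'],'q',np.round(o['joints'],2))
E
python3 - <<'E'
from h import *
import pickle
D=pickle.load(open('side0.pkl','rb'));print('can',plane(D,245+453/3.5,110+187/3.5,.065),'beaker',plane(D,245+568/3.5,110+325/3.5,.06),'gauge corner',plane(D,245+545/3.5,110+490/3.5,.028))
st()
E
```

```text
can [0.7242957  0.19920621] beaker [0.76493101 0.00417768] gauge corner [ 0.71169132 -0.13112737]
t 1.82 pos [495.   79.5 246.2] ytool -0.299 zt [ 0.002  0.005 -1.   ] F [-1.   0.1  0.3] w 1.002 g 0.0 q [ 0.17  0.27 -0.54  1.81  0.15  1.1  -0.71]
```

Request:
drive_tool([
  [0,13,28,0,0.03],
  [0,13,28,0,0.03],
  [0,13,28,0,0.03],
  [0,13,28,0,0.03],
  [0,12,27,0,0.03],
  [0,10,25,0,0.02],
  [0,0,0,0,0],
  [0,0,0,0,0],
])

```text
clock: 2.48
position: [0.5673, 0.2371, 0.245]
ee_rot: [-2.368, -2.062, 0.001]
force: [-0.3, -1.2, -0.9]
width: 1.0
gripper_force: 0.0
```

```bash
python3 - <<'E'
from h import *; import pickle
st(); d=snap('wrist','w1.png'); pickle.dump(d,open('w1.pkl','wb'))
g=.569,.243,.17
print(proj(d,g,True), [proj(d,p,True) for p in [(.562,.189,.17),(.576,.298,.17)]], d['xyz'])
E
```

```text
t 2.48 pos [567.3 237.1 245. ] ytool -0.138 zt [-0.001  0.    -1.   ] F [-0.3 -1.2 -0.9] w 1.0 g 0.0 q [-0.1   0.47 -0.57  1.54  0.26  1.21 -0.85]
(np.float64(319.43896386590535), np.float64(200.28715912101535)) [(np.float64(319.93692143999044), np.float64(262.47092575463574)), (np.float64(318.6272862662346), np.float64(128.82643030928074))] [0.57694861 0.30932553 0.40273684]
```

View pics/w1.png

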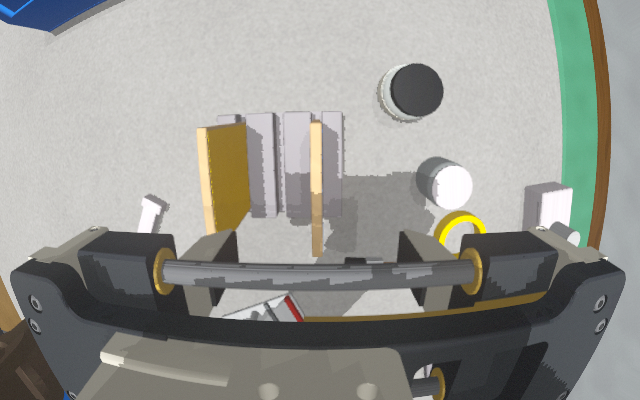

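The wrist view shows the blue panel's top edge at column ~317, rows 122–255, parallel to the jaws and centred between them. The yellow panel is clear. The panel sits about 6 mm further in y than I predicted, so I'll correct for that and descend.

Request:
drive_tool([
  [0,0,5,-20,0],
  [0,0,4,-25,0],
  [0,0,0,-25,0],
  [0,0,0,-20,0],
  [0,0,0,-15,0],
  [0,0,0,0,0],
  [1,0,0,0,0],
  [1,0,0,0,0],
  [1,0,0,0,0],
  [1,0,0,0,0],
  [1,0,0,0,0],
  [1,0,0,0,0],
  [1,0,0,0,0],
  [1,0,0,0,0],
], grip_force=30)

```text
clock: 3.7
position: [0.5677, 0.2448, 0.1408]
ee_rot: [2.371, 2.061, 0.0]
force: [0.3, 0.5, -0.3]
width: 0.468
gripper_force: 0.0
```

Request:
drive_tool([
  [1,0,0,0,0],
  [1,0,0,0,0],
  [1,0,0,0,0],
  [1,0,0,0,0],
  [1,0,0,0,0],
  [1,0,0,0,0],
  [1,0,0,0,0],
  [1,0,0,0,0],
])

```text
clock: 4.37
position: [0.5677, 0.2447, 0.1407]
ee_rot: [2.371, 2.061, -0.0]
force: [-0.1, 0.6, -1.1]
width: 0.099
gripper_force: 30.0
```

Request:
drive_tool([
  [1,0,0,15,0],
  [1,0,0,25,0],
  [1,0,0,30,0],
  [1,0,0,30,0],
  [1,-4,-16,20,0.03],
  [1,-8,-30,0,0.05],
  [1,-8,-30,0,0.05],
  [1,-8,-30,0,0.05],
  [1,-8,-30,0,0.05],
  [1,-8,-30,0,0.05],
  [1,-8,-30,0,0.05],
  [1,-8,-30,0,0.05],
  [1,-8,-30,0,0.05],
  [1,-5,-20,0,0.03],
  [1,-3,-10,0,0.02],
  [1,0,0,0,0],
  [1,0,0,0,0],
])

```text
clock: 5.78
position: [0.4916, -0.0414, 0.2607]
ee_rot: [-1.816, -2.563, -0.0]
force: [-0.2, -0.2, -0.6]
width: 0.096
gripper_force: 30.0
```

```bash
python3 - <<'E'
from h import *; import pickle
st(); ims=[]
for n in ['scene','side']:
    d=snap(n,n+'1.png'); pickle.dump(d,open(n+'1.pkl','wb'))
    u,v=proj(d,(.5,-.031,.1)); u,v=int(u),int(v); ims.append(cv2.resize(d['image'][v-100:v+80,u-65:u+65,::-1],None,fx=3,fy=3,interpolation=2)); print(n,u-65,v-100)
cv2.imwrite('pics/c3.png',np.hstack(ims))
E
```

```text
t 5.78 pos [491.6 -41.4 260.7] ytool 0.338 zt [ 0.  0. -1.] F [-0.2 -0.2 -0.6] w 0.096 g 29.978840053081512 q [ 0.5   0.26 -0.63  1.8   0.17  1.14  0.14]
scene 233 98
side 240 109
```

View pics/c3.png

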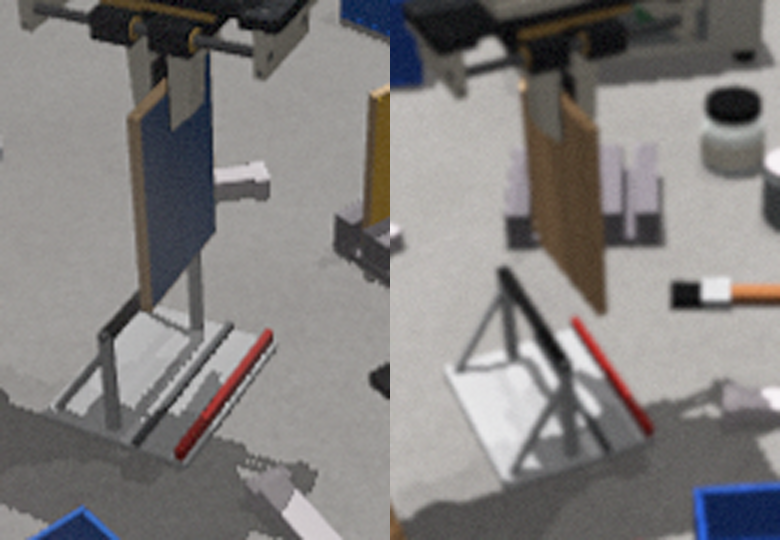

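The panel hangs straight above the stand. The near bottom corner is at (148,308) in the scene crop and (604,313) in the side crop. I overshot by about 10 mm, so I'll measure the panel's foot relative to the stand.

```bash
python3 - <<'E'
from h import *; import pickle
S=pickle.load(open('scene1.pkl','rb'));D=pickle.load(open('side1.pkl','rb'))
O=np.array([.4648,-.042]);c,s=np.cos(.31),np.sin(.31);L=lambda p:((p-O)@np.array([[c,-s],[s,c]])).round(4)
A=lambda u,v,z:plane(S,233+u/3,98+v/3,z); B=lambda u,v,z:plane(D,240+(u-390)/3,109+v/3,z)
z=.130
for n,p in dict(blueNear=A(150,308,z),blueFar=A(214,233,z),edgeBackNearS=A(142,310,z),sideNear=B(605,313,z),topNearS=A(136,118,.29),topNearSide=B(597,125,.29),lipS1=A(180,456,.02),lipS2=A(269,333,.02),lipD1=B(650,432,.02),lipD2=B(575,320,.02),tcp=np.array([.4916,-.0414])).items(): print(n,p.round(4),L(p))
E
```

```text
blueNear [ 0.5082 -0.0842] [ 0.0285 -0.0535]
blueFar [0.4767 0.0128] [0.028  0.0486]
edgeBackNearS [ 0.5057 -0.0897] [ 0.0244 -0.0579]
sideNear [ 0.5104 -0.0879] [ 0.0294 -0.0576]
topNearS [ 0.5126 -0.0887] [ 0.0313 -0.059 ]
topNearSide [ 0.5116 -0.0882] [ 0.0304 -0.0583]
lipS1 [ 0.5483 -0.0995] [ 0.062  -0.0802]
lipS2 [0.4992 0.0508] [0.0611 0.0779]
lipD1 [ 0.5397 -0.1048] [ 0.0522 -0.0827]
lipD2 [0.4946 0.047 ] [0.0556 0.0756]
tcp [ 0.4916 -0.0414] [ 0.0257 -0.0076]
```

Request:
drive_tool([
  [1,3,1,0,-0.01],
  [1,3,2,0,-0.01],
  [1,3,1,0,-0.005],
  [1,0,0,-20,0],
  [1,0,0,-25,0],
  [1,0,0,-25,0],
  [1,0,0,-20,0],
  [1,0,0,-15,0],
  [1,0,0,-8,0],
  [1,0,0,-4,0],
  [1,0,0,-2,0],
  [1,0,0,0,0],
  [1,0,0,0,0],
  [1,0,0,0,0],
])

```text
clock: 7.05
position: [0.5013, -0.0373, 0.1426]
ee_rot: [1.845, 2.541, 0.001]
force: [0.2, 0.1, -1.2]
width: 0.098
gripper_force: 30.0
```

Request:
drive_tool([
  [1,0,0,-2,0],
  [1,0,0,-1,0],
  [1,0,0,-1,0],
  [1,0,0,0,0],
])

```text
clock: 7.38
position: [0.5012, -0.0373, 0.1386]
ee_rot: [1.845, 2.541, 0.001]
force: [-1.9, -0.3, 9.0]
width: 0.095
gripper_force: 30.0
```

Request:
drive_tool([
  [0.68,0,0,0,0],
  [0.68,0,0,0,0],
  [0.68,-3,-1,0,0],
  [0.68,-3,-1,0,0],
  [0.68,-4,-1,0,0],
  [0.68,-4,-1.5,0,0],
  [0.68,-4,-1.5,0,0],
  [0.68,-4,-1,0,0],
  [0.68,-4,-1.5,0,0],
  [0.68,-4,-1,0,0],
  [0.68,-4,-1.5,0,0],
  [0.68,-4,-1,0,0],
  [0.68,-4,-1.5,0,0],
  [0.68,-3,-1,0,0],
  [0.68,0,0,0,0],
  [0.68,0,0,0,0],
])

```text
clock: 8.72
position: [0.4557, -0.0519, 0.1378]
ee_rot: [1.846, 2.542, 0.0]
force: [1.1, 1.1, 0.5]
width: 0.319
gripper_force: 0.0
```

```bash
python3 - <<'E'
from h import *; import pickle
st(); ims=[]
for n in ['scene','side']:
    d=snap(n,n+'2.png'); pickle.dump(d,open(n+'2.pkl','wb'))
    x,y={'scene':(233,98),'side':(240,109)}[n]; ims.append(cv2.resize(d['image'][y:y+180,x:x+130,::-1],None,fx=3,fy=3,interpolation=2))
cv2.imwrite('pics/c4.png',np.hstack(ims))
E
```

```text
t 8.72 pos [455.7 -51.9 137.8] ytool 0.315 zt [ 0. -0. -1.] F [1.1 1.1 0.5] w 0.319 g 0.0 q [ 0.49  0.34 -0.61  2.04  0.26  0.84  0.05]
```

View pics/c4.png

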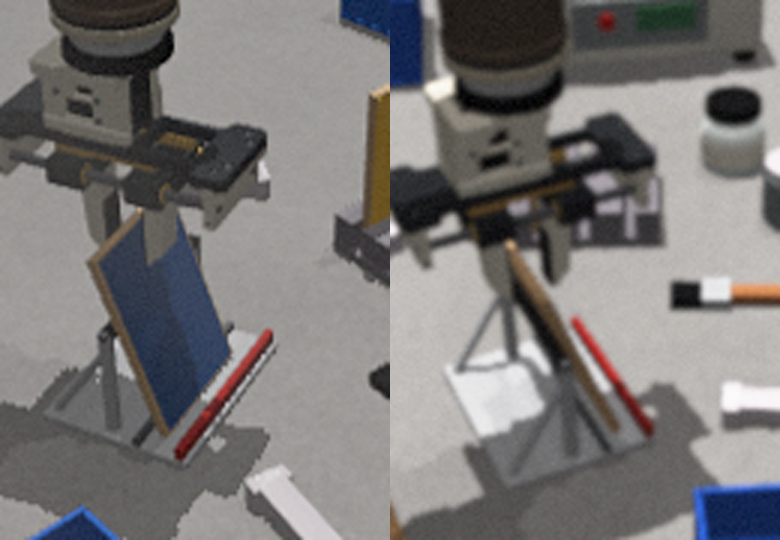

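The panel leans on or very nearly on the rail, with its foot in the channel behind the red lip. I'll open the hand and lift straight off.

Request:
drive_tool([
  [0.4,0,0,0,0],
  [0.4,0,0,0,0],
  [0.4,0,0,0,0],
  [0.4,0,0,0,0],
  [0.4,0,0,10,0],
  [0.4,0,0,25,0],
  [0.4,0,0,30,0],
  [0.4,0,0,35,0],
  [0.4,23,-4,0,0.11],
  [0.4,23,-4,0,0.11],
  [0.4,23,-4,0,0.11],
  [0.4,23,-4,0,0.11],
  [0.4,23,-4,0,0.11],
  [0.4,23,-4,0,0.11],
  [0.4,23,-4,0,0.11],
  [0.4,23,-4,0,0.11],
  [0.4,22,-4,0,0.11],
  [0.4,0,0,0,0.03],
  [0.4,0,0,0,0],
  [0.4,0,0,0,0],
])

```text
clock: 10.48
position: [0.6614, -0.0875, 0.238]
ee_rot: [-0.372, -3.119, -0.001]
force: [-0.3, -1.4, 0.6]
width: 0.599
gripper_force: 0.0
```

```bash
python3 - <<'E'
from h import *; import pickle
st(); ims=[]
for n in ['scene','side']:
    d=snap(n,n+'3.png'); pickle.dump(d,open(n+'3.pkl','wb'))
    x,y={'scene':(233,140),'side':(260,145)}[n]; ims.append(cv2.resize(d['image'][y:y+140,x:x+130,::-1],None,fx=3,fy=3,interpolation=2))
d=snap('wrist'); pickle.dump(d,open('w3.pkl','wb'))
w=d['image'][:,:,::-1]
p1=(.605,-.0735,.022);p2=(.7195,-.1005,.022); print(proj(d,p1,True),proj(d,p2,True))
a=np.hstack(ims); a=a[:, :780]; cv2.imwrite('pics/c5.png',np.vstack([a[:380],cv2.resize(w[60:280,50:590],(540,220)).copy() if 0 else np.pad(w[30:250,:],((0,0),(70,70),(0,0)))]))
E
```

```text
t 10.48 pos [661.4 -87.5 238. ] ytool 1.334 zt [-0.     0.001 -1.   ] F [-0.3 -1.4  0.6] w 0.599 g 0.0 q [ 0.5   0.61 -0.76  1.4   0.42  1.3   1.05]
(np.float64(317.8925021492885), np.float64(126.48647523936984)) (np.float64(318.4430468972896), np.float64(219.58220464219943))
```

View pics/c5.png

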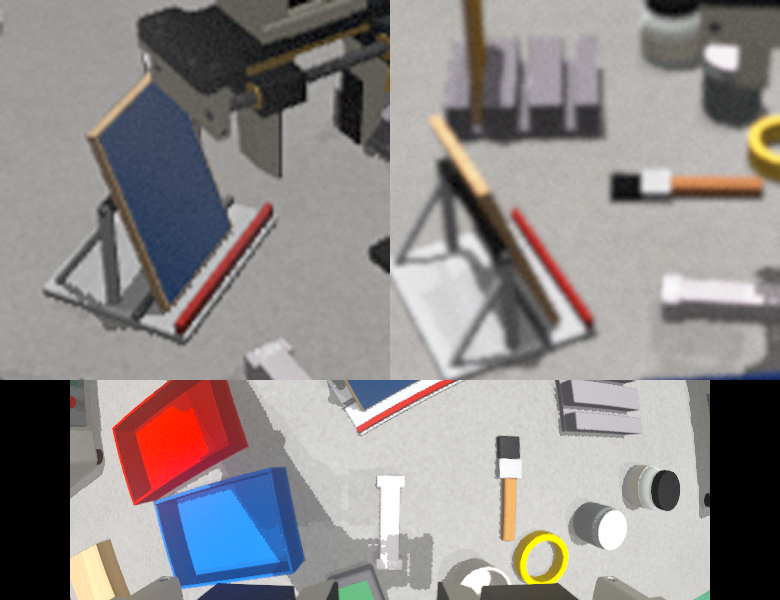

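The panel rests on the rail, square and with its blue face out. In the wrist view the applicator is at column ~321, rows 126–218, matching the prediction to within 3 px, so I'll go down and grip it.

Request:
drive_tool([
  [0.4,0,1,-35,0],
  [0.4,0,1,-35,0],
  [0.4,0,0,-35,0],
  [0.4,0,0,-35,0],
  [0.4,0,0,-35,0],
  [0.4,0,0,-30,0],
  [0.4,0,0,-15,0],
  [0.4,0,0,-8,0],
  [0.4,0,0,-4,0],
  [0.4,0,0,0,0],
  [1,0,0,0,0],
  [1,0,0,0,0],
  [1,0,0,0,0],
  [1,0,0,0,0],
  [1,0,0,0,0],
  [1,0,0,0,0],
  [1,0,0,0,0],
  [1,0,0,0,0],
  [1,0,0,0,0],
], grip_force=30)

```text
clock: 12.22
position: [0.662, -0.0857, 0.0063]
ee_rot: [0.37, 3.119, 0.0]
force: [0.0, 0.3, 6.5]
width: 0.257
gripper_force: 29.9
```

Request:
drive_tool([
  [1,0,0,15,0],
  [1,0,0,30,0],
  [1,0,0,30,-0.05],
  [1,0,0,30,-0.1],
  [1,-4,-18,0,-0.11],
  [1,-4,-19,0,-0.11],
  [1,-4,-19,0,-0.11],
  [1,-4,-19,0,-0.11],
  [1,-4,-19,0,-0.11],
  [1,-4,-19,0,-0.11],
  [1,-4,-19,0,-0.11],
  [1,-4,-19,0,-0.11],
  [1,-4,-19,0,-0.11],
  [1,-3,-18,0,-0.11],
  [1,-2,-18,0,-0.1],
  [1,-1,-13,0,0],
  [1,0,0,0,0],
  [1,0,0,0,0],
])

```text
clock: 13.72
position: [0.6195, -0.305, 0.1108]
ee_rot: [-2.235, -2.207, -0.0]
force: [0.1, 0.5, -2.3]
width: 0.258
gripper_force: 29.9
```

```bash
python3 - <<'E'
from h import *; import pickle
st(); d=snap('scene'); a=d['image'][220:400,100:330,::-1]; e=snap('side'); b=e['image'][240:400,240:440,::-1]
w=snap('wrist')['image'][:,:,::-1]
top=np.hstack([cv2.resize(a,(400,313)),cv2.resize(b,(391,313))]); cv2.imwrite('pics/c6.png',np.vstack([top,np.pad(w[:280],((0,0),(75,76),(0,0)))]))
E
```

```text
t 13.72 pos [ 619.5 -305.   110.8] ytool -0.013 zt [-0.  0. -1.] F [ 0.1  0.5 -2.3] w 0.258 g 29.921987056732178 q [ 0.61  0.67 -0.38  1.5   0.27  1.02  0.15]
```

View pics/c6.png

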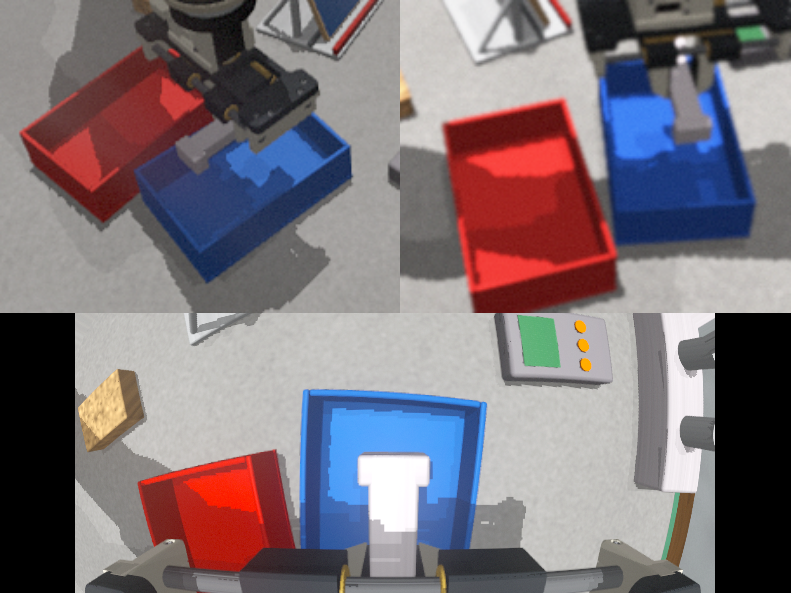

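The applicator hangs centred over the blue bin, both sideways and lengthwise. I'll lower it and release.

Request:
drive_tool([
  [1,0,0,-25,0],
  [1,0,0,-30,0],
  [1,0,0,-22,0],
  [1,0,0,-12,0],
  [1,0,0,-6,0],
  [1,0,0,-2,0],
  [1,0,0,0,0],
  [0.5,0,0,0,0],
  [0.5,0,0,0,0],
  [0.5,0,0,0,0],
  [0.5,0,0,0,0],
  [0.5,0,0,0,0],
  [0.5,0,0,10,0],
  [0.5,0,0,35,0],
  [0.5,0,0,40,0],
  [0.5,0,0,40,0],
  [0.5,0,0,40,0],
  [0.5,0,0,0,0],
])

```text
clock: 15.37
position: [0.624, -0.3057, 0.1892]
ee_rot: [2.229, 2.196, 0.009]
force: [1.8, -0.3, 0.8]
width: 0.5
gripper_force: 0.0
```

Request:
drive_tool([
  [0.45,2,25,0,0.1],
  [0.45,2,30,0,0.11],
  [0.45,2,30,0,0.11],
  [0.45,2,30,0,0.11],
  [0.45,3,30,0,0.11],
  [0.45,3,30,0,0.11],
  [0.45,3,30,0,0.11],
  [0.45,3,30,0,0.11],
  [0.45,3,30,0,0.11],
  [0.45,3,30,0,0.11],
  [0.45,3,30,0,0.11],
  [0.45,2,30,0,0.11],
  [0.45,2,24,0,0.11],
  [0.45,0,0,0,0],
  [0.45,0,0,0,0],
])

```text
clock: 16.62
position: [0.6525, 0.0762, 0.1793]
ee_rot: [0.256, 3.131, 0.001]
force: [0.3, -0.7, -0.9]
width: 0.552
gripper_force: 0.0
```

```bash
python3 - <<'E'
from h import *
st(); d=snap('wrist','w7.png'); im=d['image']
h=cv2.cvtColor(im,cv2.COLOR_RGB2HSV)
print('pred',[proj(d,p,True) for p in [(.5865,.086,.012),(.721,.062,.012)]])
m=((h[...,0]>8)&(h[...,0]<20)&(h[...,1]>100)&(h[...,2]>90)).astype(np.uint8); m[280:]=0
n,l,s,c=cv2.connectedComponentsWithStats(m)
for i in range(1,n):
    if s[i,4]>150:
        ct=np.argwhere(l==i)[:,::-1].astype(np.float32); r=cv2.minAreaRect(ct); P=[plane(d,u,v,.014,True) for u,v in cv2.boxPoints(r)]; print(s[i],r,np.round(P,4).tolist())
g=snap('side','side7.png')
D=g; b=[((.62,-.305,.016))]; print(proj(D,b[0]))
E
```

```text
t 16.62 pos [652.5  76.2 179.3] ytool 1.407 zt [ 0.     0.001 -1.   ] F [ 0.3 -0.7 -0.9] w 0.552 g 0.0 q [ 0.27  0.64 -0.76  1.5   0.47  1.18  0.84]
pred [(np.float64(316.1681137619675), np.float64(120.0255591418478)), (np.float64(314.81054446801625), np.float64(242.28523075928476))]
[ 311  170   17   73 1107] ((318.81805419921875, 206.05052185058594), (15.521790504455566, 72.19437408447266), 1.5911402702331543) [[0.7188, 0.0569], [0.6375, 0.0731], [0.6407, 0.0892], [0.7222, 0.0742]]
(np.float64(380.00492603058245), np.float64(317.6230521771106))
```

The handle mask is 81 × 17 mm on its plane, matching the real size. It's offset about 3 mm in y, so I'll correct, descend and grip.

Request:
drive_tool([
  [0.45,2,2,-35,0],
  [0.45,1,1,-35,0],
  [0.45,0,0,-35,-0.02],
  [0.45,0,0,-35,0],
  [0.45,0,0,-20,0],
  [0.45,0,0,-10,0],
  [0.45,0,0,-5,0],
  [0.45,0,0,0,0],
  [1,0,0,0,0],
  [1,0,0,0,0],
  [1,0,0,0,0],
  [1,0,0,0,0],
  [1,0,0,0,0],
  [1,0,0,0,0],
  [1,0,0,0,0],
  [1,0,0,0,0],
  [1,0,0,0,0],
  [1,0,0,0,0],
], grip_force=30)

```text
clock: 18.22
position: [0.656, 0.0774, 0.0043]
ee_rot: [0.291, 3.127, 0.0]
force: [-2.1, -0.1, 5.1]
width: 0.191
gripper_force: 30.0
```

Request:
drive_tool([
  [1,0,0,20,0],
  [1,0,0,35,0],
  [1,0,0,35,0],
  [1,0,-15,35,-0.05],
  [1,0,-30,25,-0.1],
  [1,0,-35,0,-0.11],
  [1,0,-35,0,-0.11],
  [1,0,-35,0,-0.11],
  [1,0,-35,0,-0.11],
  [1,-10,-35,0,-0.11],
  [1,-20,-30,0,-0.11],
  [1,-25,-25,0,-0.11],
  [1,-25,-25,0,-0.11],
  [1,-25,-25,0,-0.11],
  [1,-25,-25,0,-0.11],
  [1,-25,-25,0,-0.085],
  [1,-20,-25,0,0],
  [1,-14,-25,0,0],
  [1,0,-5,0,0],
  [1,0,0,0,0],
])

```text
clock: 19.88
position: [0.465, -0.3554, 0.1534]
ee_rot: [-2.17, -2.271, 0.002]
force: [0.0, 0.2, -1.2]
width: 0.192
gripper_force: 30.0
```

```bash
python3 - <<'E'
from h import *
st(); d=snap('scene'); a=d['image'][140:350,100:340,::-1]; e=snap('side'); b=e['image'][190:400,240:440,::-1]
w=snap('wrist')['image'][:,:,::-1]
top=np.hstack([cv2.resize(a,(400,320)),cv2.resize(b,(391,320))]); cv2.imwrite('pics/c8.png',np.vstack([top,np.pad(w[:280],((0,0),(75,76),(0,0)))]))
E
```

```text
t 19.88 pos [ 465.  -355.4  153.4] ytool 0.045 zt [-0.001 -0.001 -1.   ] F [ 0.   0.2 -1.2] w 0.192 g 29.998193979263306 q [ 0.86  0.48 -0.42  1.74  0.23  0.98  0.4 ]
```

View pics/c8.png

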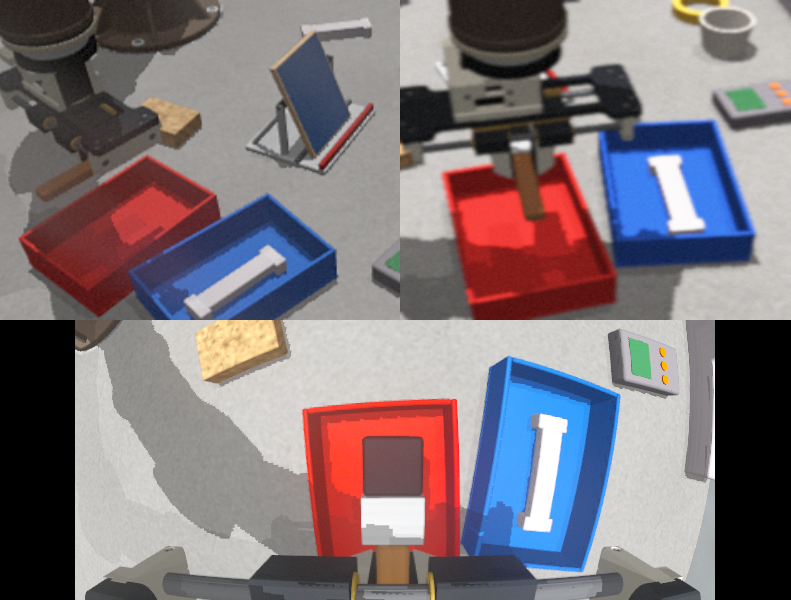

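The applicator lies wholly inside the blue bin and the panel is still leaning. The brush is over the red bin with margin all round, so I'll shift it slightly left, lower it and release.

Request:
drive_tool([
  [1,-2,0,-25,0.02],
  [1,-2,0,-35,0],
  [1,0,0,-35,0],
  [1,0,0,-25,0],
  [1,0,0,-12,0],
  [1,0,0,-6,0],
  [1,0,0,-3,0],
  [1,0,0,0,0],
  [0.5,0,0,0,0],
  [0.5,0,0,0,0],
  [0.5,0,0,0,0],
  [0.5,0,0,0,0],
  [0.5,0,0,0,0],
  [0.5,0,0,10,0],
  [0.5,0,0,35,0],
  [0.5,0,0,40,0],
  [0.5,0,0,40,0],
  [0.5,0,0,40,0],
  [0.5,0,0,0,0],
  [0.5,0,0,0,0],
])

```text
clock: 21.7
position: [0.4642, -0.3535, 0.1814]
ee_rot: [2.139, 2.293, 0.001]
force: [-0.8, -0.2, -1.2]
width: 0.502
gripper_force: 0.0
```

```bash
python3 - <<'E'
from h import *
st(); d=snap('scene'); a=d['image'][140:380,100:340,::-1]; e=snap('side'); b=e['image'][190:400,240:440,::-1]
w=snap('wrist')['image'][:,:,::-1]
top=np.hstack([cv2.resize(a,(320,320)),cv2.resize(b,(391,320)),np.zeros((320,80,3),np.uint8)]); cv2.imwrite('pics/c9.png',np.vstack([top,np.pad(w[:280],((0,0),(75,76),(0,0)))]))
E
```

```text
t 21.7 pos [ 464.2 -353.5  181.4] ytool 0.07 zt [ 0.005 -0.003 -1.   ] F [-0.8 -0.2 -1.2] w 0.502 g 0.0 q [ 0.87  0.45 -0.44  1.71  0.22  1.02  0.43]
```

View pics/c9.png

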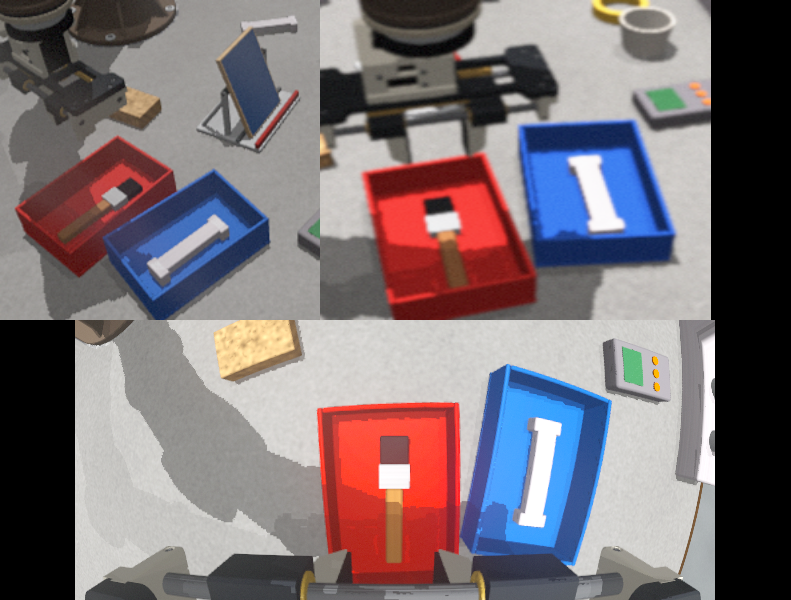

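The brush lies flat in the red bin, the applicator is flat in the blue bin, the panel leans on the stand, and the gripper is clear of everything. I'm handing in.

```bash
python3 -c "
from cell import arm
print(arm.sign_off())"
```

```text
the job is handed in; nothing more can be done
None
```

The job is handed in (verdict not shown): in the last pictures the blue panel leans on the stand's rail, blue face outward, the applicator lies in the blue bin and the brush in the red bin, after about 22 s of the 67 s allowed.

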